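Push a power supply home in the test stop and start the test

TASK

Push the power supply with the yellow transformer along the bench, without gripping or lifting it, until it sits square and flush in the corner of the L-shaped stop: long side against the aluminium back fence, terminal end against the black end stop. Then, with it home, press the green button fully down with a fingertip and let it go. Leave the red button and everything else on the bench alone.

Things in the scene. Friction and masses are not known exactly. Their poses are not given: they have to be found in the camera images.
- supply: supply under test: rigid aluminium tray 70 (x) x 110 (y) x 16 mm high, loose, flat on the bench (0.25-0.5 kg), carrying a green circuit board with YELLOW transformer, black capacitors, heatsink, and a black terminal strip at its +y end; 42 mm high in all. Origin: centre of underside. Starts turned at most 33 degrees from the stop's axes, terminal end on the end stop's side
- terminals (a point): middle of the tray's outer face at the terminal end: 55 mm along +y from the supply's origin, 8 mm above its underside. When home, the supply's origin is at x = -35 mm, y = -55 mm in the stop's frame, axes parallel; thin white lines on the mat mark that place
- stop: fixed L-shaped stop. Origin: inner corner, at bench height; +x away from the robot, +y to its left (turned up to 10 degrees). Back fence: aluminium bar 22 mm high, inner face at x = 0, 12 mm thick, from the corner to 260 mm along -y; the supply may start beyond its end. End stop: black block with brass contacts, 30 mm high, inner face at y = 0, 16 mm thick, from the corner to 90 mm along -x
- green (a joint): travel of the GREEN push button, 0 (up) to 0.006 m (fully down); a spring returns it, fully down takes about 5 N, downward
- green_top (a point): centre of the green button's top face when up (28 mm wide); its top is 48 mm above the bench; it sits on a fixed grey box 70 x 70 x 30 mm. The green and the red box may stand in either order
- red (a joint): travel of the RED push button, same make, 0 to 0.006 m; not to be pressed
- red_top (a point): centre of the red button's top face
- spool: bystander, loose: solder spool, steel, 56 mm diameter, 40 mm tall. Origin: centre of the underside
- driver: bystander, loose: screwdriver with an orange handle, lying flat (its length is along its x axis, roughly 200 mm). Origin: centre of the underside (of the tool as it lies)
- flux: bystander, loose: white bottle with a red cap, 48 mm diameter, 100 mm tall. Origin: centre of the underside
- meter: bystander, loose: red handheld multimeter lying flat, 150 x 75 x 40 mm (x, y, z). Origin: centre of the underside
- bin: bystander, loose: white open parts bin, 160 x 120 x 50 mm. Origin: centre of the underside
- spare: bystander, loose: another power supply of the same make and size but with a BLUE transformer. Origin: centre of the underside
- cup: bystander, loose: steel cup, 70 mm diameter, 80 mm tall. Origin: centre of the underside
Things that resemble listed ones, but are neither listed nor needed, are in the scene too. What is shaped like the part that bears green but blue or pink is not meant.

How it is judged:
By the outcome, as a careful person would: the job done as asked, in the order asked, and still so for the second after the job is handed in, with the robot touching nothing.
It also fails if it takes over 67 s, if anything falls off the work surface, if the arm or the gripper's body presses on something with over 40 N, if the wrist force passes 120 N, or if a joint passes its speed limit or range.

ROBOT

A 6-joint arm with a two-finger parallel gripper is mounted at the origin on the work surface. World frame = base frame: x ahead of the robot, y to its left, z up, the work surface at z = 0. Lengths are in mm, angles in rad, forces in N, time in s.
With the tool pointing down it reaches from about 325 to 900 mm from the base axis. Payload 3.5 kg.
Tool frame: the origin (TCP) lies at the very end of the fingers, on their centre line; the grasp point (between the pads) lies 19 mm behind it; z points along the fingers, y is the line along which they close (so a half turn about z gives the same grasp; the last joint's range is limited). The gripper opens to 85 mm and grips with 20 to 120 N. Pads are 22 mm wide; open, the fingers measure 114 mm over their backs; the gripper's body (76 mm by 85 mm) begins 54 mm behind the grasp point. The pads swing forward as they close: fully open they stand 13 mm farther back than shut.
Start: joints at [-1.273, 0.276, -0.026, 1.268, 0, 1.467], TCP at [243.835, -575.471, 231.313] pointing down, gripper open.
Joint ranges: [-3.12, 3.12], [-0.85, 1.88], [-1.08, 1.24], [-1.95, 2.15], [-1.57, 1.53], [-3.14, 3.14]. Speed limits (rad/s): [2.57, 2.57, 3.14, 3.14, 3.14, 3.14].

INTERFACE

Orientations are given as a unit quaternion [w, x, y, z].
In Python, from bench import ctrl gives the robot as it stands.
- The arm moves only by the shell command python3 -m creep 'ROWS'. ROWS is text: rows parted by semicolons, each of 7 numbers parted by spaces: the shift along the world's x, y, z scaled (see below), then the turn, a rotation vector about the world's x, y, z scaled (see below), then the closure, from -1 (fully open) to 1 (shut). A call has 1 to 8 rows; each row shifts and turns the commanded pose from where the row before left it; what a row does not reach is not made up. The controller multiplies each number of a shift by 3 cm and each number of a turn by 10 degrees. A row lasts 1/8 s, in which the tool goes at most 62.5 mm and 10.7 degrees, less where a joint would pass 70% of its speed; a pose out of reach is approached as far as the arm can. A call with a number of a shift or a turn outside -1 to 1 is refused whole. A call with a gripper value outside its range is refused whole. The fingers move at their own pace and stop on an object; the grip force is fixed at half the most. Time passes only in rows, so rows that do not move let the fingers close. It gives the time, the measured TCP pose, the force, the opening and the grip force at its end, in the units of the state.
- ctrl.observe(): the state, without advancing time (a new reading comes with each control period).
- ctrl.grab_frame(name): name is "side" or "top"; returns a dict with "pixels" (420x560x3 uint8, red, green, blue), "vertical_fov" (degrees; the focal length in pixels is half the picture's height over the tangent of half this angle, whatever the lens; pixels are square), "cx", "cy" (the principal point, pixels), "camera_from_world" (4x4, takes a point from world to camera coordinates). Camera axes: x right, y up, looking along -z (the intrinsics and any distortion apply to the point x, -y, -z); pixel columns grow to the right and rows downward; lengths in mm; the calibration is good to about 2 mm. A picture is of the moment at which its call begins. There is no depth.
- ctrl.sign_off(): hands the job in; it is judged then, once.
The state is a dict: "time": time; "q": joint angles; "qvel": joint speeds; "tau": joint torques, N m; "position": TCP position; "ee_rot": TCP orientation; "ft_force": force on the tool from outside, world axes, zero at the start; "moment": the same for the moment, N m; "width": finger opening in mm; "grip_force": force on a finger pad.
Only numpy, scipy, OpenCV 4.12 (cv2) and the standard library are available. Lean on these libraries where they do the work, as an engineer would, in place of code of your own. Each camera call takes 0.05 s, during which the arm holds its last target. There are 200 camera calls.

## Working session

There is one attempt and no reset: what is moved stays moved. The work goes in short steps, Python scripts to look and compute and a shell command to move; the robot and the scene stay as the last step left them, time stands still between calls to the robot, and variables do not carry over. Pictures are saved under pics/ and viewed, at most 10 in all, crops included, and the job is handed in when it is done.

```bash
mkdir -p pics; cat > h.py <<'E'
import numpy as np, cv2
from bench import ctrl
def grab(n,save=None):
    f=ctrl.grab_frame(n)
    if save: cv2.imwrite('pics/'+save,cv2.cvtColor(np.asarray(f['pixels']),cv2.COLOR_RGB2BGR))
    return f
def K(f):
    F=210/np.tan(np.radians(f['vertical_fov'])/2); return np.array([[F,0,f['cx']],[0,F,f['cy']],[0,0,1.]])
def dist(f):
    for k in f:
        if 'dist' in k: return np.array(f[k],float)
    return None
def ray(f,uv):
    M=np.array(f['camera_from_world']);R=M[:3,:3];t=M[:3,3]
    p=cv2.undistortPoints(np.array([[uv]],float),K(f),dist(f))[0,0]
    return -R.T@t, R.T@np.array([p[0],-p[1],-1.])
def onz(f,uv,z):
    o,d=ray(f,uv); return o+d*(z-o[2])/d[2]
def proj(f,P):
    M=np.array(f['camera_from_world']);c=M[:3,:3]@np.array(P,float)+M[:3,3]
    c=c*[1,-1,-1]; return cv2.projectPoints(c.reshape(1,1,3),np.zeros(3),np.zeros(3),K(f),dist(f))[0][0,0]
E
python3 - <<'E'
from h import *
for n in('top','side'):
    f=grab(n,n+'0.png'); print({k:v for k,v in f.items() if k!='pixels'})
print(ctrl.observe())
E
```

```text
{'vertical_fov': 42.953840628197916, 'cx': 277.7388569861145, 'cy': 209.6637182557742, 'camera_from_world': array([[ 3.53948952e-04, -9.99906066e-01, -1.37016183e-02,
         2.21333918e+01],
       [ 9.92171326e-01, -1.35996375e-03,  1.24876782e-01,
        -5.33253533e+02],
       [-1.24883686e-01, -1.36385528e-02,  9.92077646e-01,
        -1.46483041e+03],
       [ 0.00000000e+00,  0.00000000e+00,  0.00000000e+00,
         1.00000000e+00]])}
{'vertical_fov': 45.76990336247102, 'cx': 277.148195848649, 'cy': 211.17317503220966, 'camera_from_world': array([[ 9.02145687e-01, -4.31050614e-01,  1.81253098e-02,
        -4.62692838e+02],
       [ 1.90865152e-01,  4.36433697e-01,  8.79258848e-01,
        -1.82899687e+02],
       [-3.86915563e-01, -7.89760088e-01,  4.75999318e-01,
        -1.30442764e+03],
       [ 0.00000000e+00,  0.00000000e+00,  0.00000000e+00,
         1.00000000e+00]])}
{'time': 0.1, 'q': array([-1.27340302e+00,  2.77101172e-01, -2.77555161e-02,  1.26801007e+00,
       -3.88664080e-06,  1.46741948e+00]), 'qvel': array([ 0.00131455, -0.00322447,  0.00413733, -0.0001446 , -0.00013473,
       -0.00056474]), 'tau': array([ 7.71631267e-05, -4.46705639e+01,  2.96128947e+01,  8.44085676e-03,
       -1.35280629e-04, -7.79441962e-06]), 'position': array([ 243.6222028 , -574.78688446,  230.23850879]), 'ee_rot': array([-1.03016070e-03,  9.79989476e-01,  1.99046614e-01, -1.02201230e-04]), 'ft_force': array([-0.22332351,  0.05737016,  0.05998054]), 'moment': array([ 0.02111591, -0.02643113,  0.03157379]), 'grip_force': 0.0, 'width': 85.43785256922797}
```

View pics/top0.png

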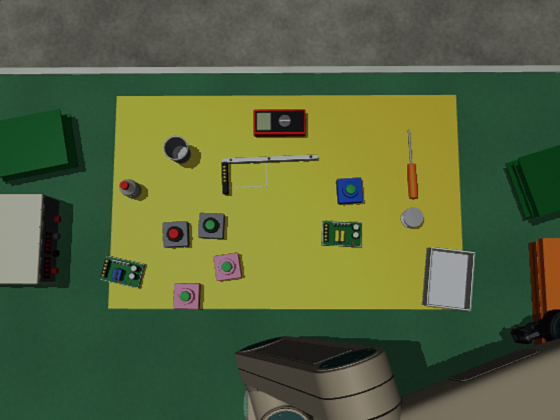

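View pics/side0.png

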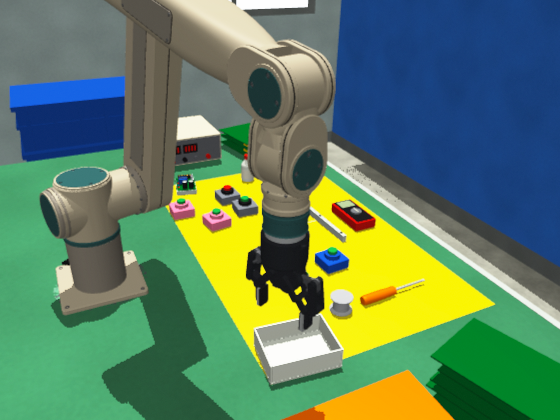

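The top view shows two candidates for the supply: (342,234) with yellow blocks and (123,271) with a blue one. I choose (342,234). There are four green-capped buttons: grey box (211,225), blue box (349,190), pink (228,266) and pink (186,296). I choose the grey one at (211,225); red is at (175,234). The fence runs from (225,160) to (318,157), and the end stop is at (226,178). Next I'll check the choice in a close crop.

```bash
python3 - <<'E'
from h import *
im=cv2.imread('pics/top0.png')
c=im[140:275,195:395]; cv2.imwrite('pics/crop0.png',cv2.resize(c,None,fx=4,fy=4,interpolation=cv2.INTER_CUBIC))
E
```

```text
(no output)
```

View pics/crop0.png

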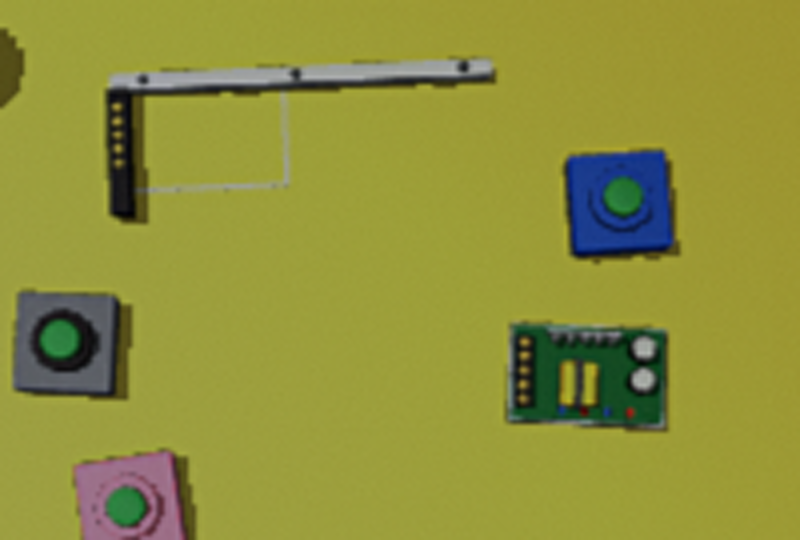

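The crop confirms it: yellow transformer at crop (580,382), terminals on its left (+y) end, and the green button is on the grey box at crop (60,340). White guide lines meet at crop (288,185). Now I'll measure these.

```bash
cat >> h.py <<'E'
HSV=lambda f: cv2.cvtColor(np.asarray(f['pixels']),cv2.COLOR_RGB2HSV)
def supply(f,box=(310,372,205,262),z=16):
    x0,x1,y0,y1=box; h=HSV(f)[y0:y1,x0:x1].astype(int)
    mat=(h[...,0]>22)&(h[...,0]<35)&(h[...,1]>110)     # mat, lit or shaded
    m=(~mat).astype(np.uint8)
    m=cv2.morphologyEx(m,cv2.MORPH_CLOSE,np.ones((7,7)))
    m=cv2.morphologyEx(m,cv2.MORPH_OPEN,np.ones((5,5)))
    cs,_=cv2.findContours(m,cv2.RETR_EXTERNAL,cv2.CHAIN_APPROX_NONE)
    c=max(cs,key=cv2.contourArea)[:,0]+[x0,y0]
    P=np.array([onz(f,p,z)[:2] for p in c],np.float32)
    r=cv2.minAreaRect(P); b=cv2.boxPoints(r)
    return r,b
E
python3 - <<'E'
from h import *
np.set_printoptions(precision=1,suppress=True)
f=grab('top')
r,b=supply(f); print('supply',r,b.tolist())
h=HSV(f); g=lambda u,v:(195+u/4-.4,140+v/4-.4)
print('lines corner',onz(f,g(288,185),0)[:2],onz(f,g(284,95),0)[:2],onz(f,g(140,190),0)[:2])
for n,uv,z in [('fence front top L',(140,87),22),('fence front top R',(490,76),22),('fence back L',(112,76),22),('back R',(490,60),22),('endstop top inner-near',(133,212),30),('inner far',(130,92),30),('outer near',(112,215),30),('blue box BL',(575,255),30),('blueTL',(568,158),30),('spTL',(511,324),16),('TR',(667,330),16),('BR',(665,428),16),('BL',(508,420),16)]:
    print(n,onz(f,g(*uv),z)[:2])
m=((h[...,0]>45)&(h[...,0]<75)&(h[...,1]>120)&(h[...,2]>60)).astype(np.uint8)
m[:, :195]=0;m[:,230:]=0;m[:210]=0;m[240:]=0
ys,xs=np.nonzero(m); print('green',xs.mean(),ys.mean(),len(xs),onz(f,(xs.mean(),ys.mean()),48), 'd',np.ptp(xs),np.ptp(ys))
s=grab('side');hs=HSV(s); p=proj(s,onz(f,(xs.mean(),ys.mean()),48)); print('side pred',p)
m=((hs[...,0]>45)&(hs[...,0]<75)&(hs[...,1]>120)&(hs[...,2]>60)).astype(np.uint8)
n,l,st,ce=cv2.connectedComponentsWithStats(m); print([(ce[i],st[i,4]) for i in range(1,n) if st[i,4]>20 and abs(ce[i]-p).max()<25])
E
```

```text
supply ((467.6343078613281, -156.45611572265625), (107.28304290771484, 70.8201904296875), 89.42753601074219) [[431.6900329589844, -209.7411651611328], [502.5066833496094, -210.44874572753906], [503.5785827636719, -103.17106628417969], [432.7619323730469, -102.46348571777344]]
lines corner [606.8  54.5] [673.1  57.6] [603.4 161.5]
fence front top L [674.4 160. ]
fence front top R [681.8 -90.5]
fence back L [682.5 180.2]
back R [693.5 -90.6]
endstop top inner-near [582.6 163.1]
inner far [669.1 166.3]
outer near [580.4 177.9]
blue box BL [ 551.4 -148.6]
blueTL [ 620.7 -144.7]
spTL [ 504.1 -104.2]
TR [ 499.7 -214.2]
BR [ 430.5 -211.5]
BL [ 436.2 -101.4]
green 209.52631578947367 224.39473684210526 76 [490.5 211.   48. ] d 9 9
side pred [243.7 197.5]
[(array([244.2, 198.5]), np.int32(45))]
```

Everything is consistent: stop corner ≈ (673.8,166.4), yaw +1.7°; supply ≈ (467.6,-157), yaw ≈ -2.6°; home origin ≈ (640.4,110.4); green button at (490.5,211). The plan has three pushes: +y with the two fingers spread along x, then +x to the fence with the fingers spread along y, then +y to the end stop.

```bash
python3 -m creep '0.6 0.9 0 0 0 0.86 0.1;0.6 0.9 0 0 0 0.86 0.1;0.6 0.9 0 0 0 0.86 0.1;0.6 0.9 0 0 0 0.86 0.1;0.6 0.9 -0.3 0 0 0.86 0.1;0.6 0.9 -0.3 0 0 0.86 0.1;0.6 0.9 -0.3 0 0 0.86 0.1;0.6 0.9 -0.3 0 0 0.86 0.1'; python3 -m creep '0.6 0.9 -0.5 0 0 0 0.1;0.6 0.9 -0.5 0 0 0 0.1;0.6 0.9 -0.5 0 0 0 0.1;0.6 0.4 -0.5 0 0 0 0.1;0 0 0 0 0 0 0.1;0 0 0 0 0 0 0.1'
```

```text
time: 1.2
position: [388.2, -358.4, 194.9]
ee_rot: [-0.0, 0.694, 0.72, 0.0]
ft_force: [0.5, 1.1, 0.3]
width: 38.5
grip_force: 0.0
time: 1.95
position: [459.6, -266.8, 135.6]
ee_rot: [0.0, 0.696, 0.718, -0.0]
ft_force: [-0.6, 0.6, -0.4]
width: 38.6
grip_force: 0.0
```

```bash
python3 -m creep '0.25 0 -0.9 0 0 0 0.1;0 0 -0.9 0 0 0 0.1;0 0 -0.9 0 0 0 0.1;0 0 -0.9 0 0 0 0.1;0 0 -0.6 0 0 0 0.1;0 0 -0.15 0 0 0 0.1;0 0 0 0 0 0 0.1'; python3 - <<'E'
from h import *
f=grab('side','s1.png');im=cv2.imread('pics/s1.png');p=proj(f,(467,-220,20)).astype(int);print(p)
y,x=p[1],p[0];cv2.imwrite('pics/s1c.png',cv2.resize(im[y-70:y+50,x-90:x+70],None,fx=5,fy=5,interpolation=cv2.INTER_CUBIC))
E
```

```text
time: 2.82
position: [467.4, -267.2, 5.4]
ee_rot: [0.0, 0.696, 0.718, 0.0]
ft_force: [0.2, -0.5, 0.1]
width: 38.4
grip_force: 0.0
[297 276]
```

View pics/s1c.png

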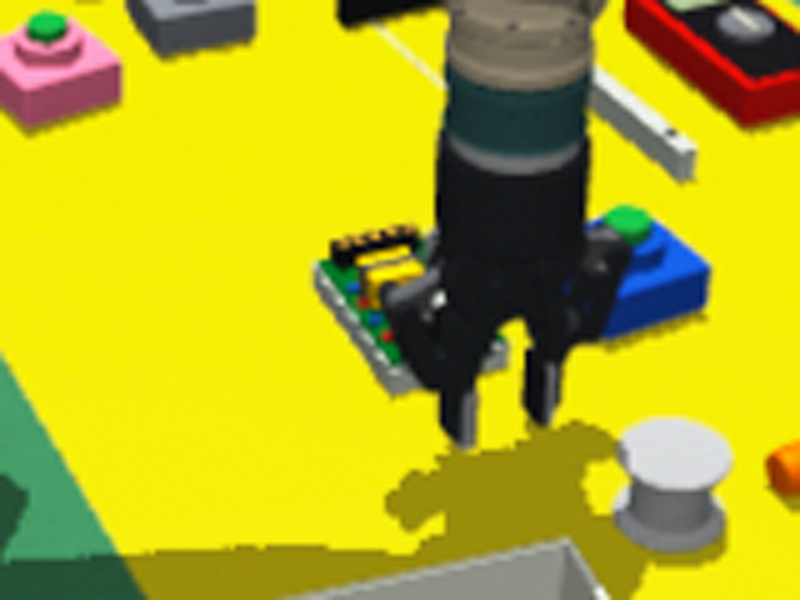

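The fingertips, at crop (460,440) and (540,420), are just above the bench behind the supply's rear end, clear of the spool and the blue box. Pushing +y.

```bash
python3 -m creep '0 0.6 0 0 0 0 0.1;0 0.5 0 0 0 0 0.1;0 0.3 0 0 0 0 0.1;0 0.4 0 0 0 0 0.1;0 0.4 0 0 0 0 0.1;0 0.4 0 0 0 0 0.1;0 0.4 0 0 0 0 0.1;0 0.4 0 0 0 0 0.1';python3 -m creep '0 0.4 0 0 0 0 0.1;0 0.4 0 0 0 0 0.1;0 0.4 0 0 0 0 0.1;0 0.4 0 0 0 0 0.1;0 0.4 0 0 0 0 0.1;0 0.4 0 0 0 0 0.1;0 0.4 0 0 0 0 0.1;0 0.2 0 0 0 0 0.1'; python3 - <<'E'
from h import *
f=grab('top','t2.png');im=cv2.imread('pics/t2.png');cv2.imwrite('pics/t2c.png',cv2.resize(im[140:290,195:395],None,fx=4,fy=4,interpolation=cv2.INTER_CUBIC))
E
```

```text
time: 3.88
position: [467.6, -164.0, 5.0]
ee_rot: [0.0, 0.696, 0.718, -0.0]
ft_force: [-0.8, -1.4, 1.0]
width: 38.6
grip_force: 1.1
time: 4.88
position: [467.1, -73.5, 4.7]
ee_rot: [-0.0, 0.696, 0.718, -0.0]
ft_force: [0.2, -1.6, 0.6]
width: 38.2
grip_force: 0.9
```

View pics/t2c.png

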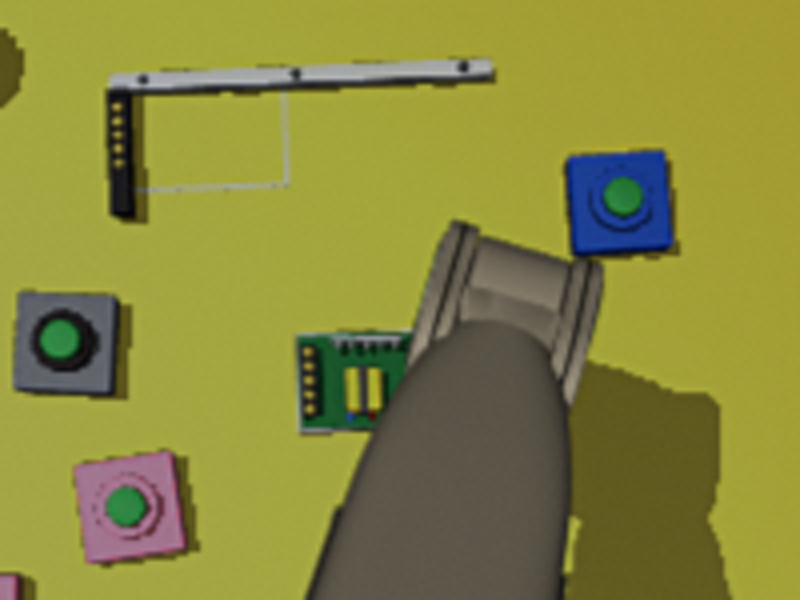

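The supply's terminal end edge is at crop (296,336)–(300,433), now square with the stop; its centre is ≈ (463,-10). Next I retreat, rise, turn 90° and get behind its long side.

```bash
python3 -m creep '0 -0.6 0 0 0 0 0.1;0 -0.2 0.5 0 0 0 0.1;0 0 1 0 0 0 -0.4;0 0 1 0 0 0 -0.4;0 0 1 0 0 0 -0.4;-0.3 0.3 0.3 0 0 1 -0.4;-0.3 0.3 0 0 0 1 -0.4;-0.3 0.4 0 0 0 1 -0.4';python3 -m creep '-0.4 0.4 0 0 0 1 -0.4;-0.4 0.4 0 0 0 1 -0.4;-0.4 0.4 0 0 0 1 -0.4;-0.4 0.4 0 0 0 1 -0.4;-0.2 0.3 0 0 0 1 -0.4;0 0 0 0 0 1 -0.4;0 0 0 0 0 0 -0.4;0 0 0 0 0 0 -0.4'
```

```text
time: 5.92
position: [440.5, -69.2, 120.1]
ee_rot: [0.001, 0.485, 0.875, 0.0]
ft_force: [0.0, 0.5, -1.0]
width: 59.8
grip_force: 0.0
time: 6.92
position: [386.6, -11.9, 119.3]
ee_rot: [0.0, -0.014, 1.0, -0.0]
ft_force: [-0.2, 0.1, -0.2]
width: 59.5
grip_force: 0.0
```

```bash
python3 -m creep '0 0 -0.9 0 0 0 -0.4;0 0 -0.9 0 0 0 -0.4;0 0 -0.9 0 0 0 -0.4;0 0 -0.8 0 0 0 -0.4;0 0 -0.4 0 0 0 -0.4;0.3 0 0 0 0 0 -0.4;0.4 0 0 0 0 0 -0.4;0.4 0 0 0 0 0 -0.4';python3 -m creep '0.4 0 0 0 0 0 -0.4;0.4 0 0 0 0 0 -0.4;0.4 0 0 0 0 0 -0.4;0.4 0 0 0 0 0 -0.4;0.4 0 0 0 0 0 -0.4;0.4 0 0 0 0 0 -0.4;0.4 0 0 0 0 0 -0.4;0.4 0 0 0 0 0 -0.4';python3 -m creep '0.4 0 0 0 0 0 -0.4;0.4 0 0 0 0 0 -0.4;0.4 0 0 0 0 0 -0.4;0.4 0 0 0 0 0 -0.4;0.4 0 0 0 0 0 -0.4;0.2 0 0 0 0 0 -0.4'; python3 - <<'E'
from h import *
f=grab('top','t3.png');im=cv2.imread('pics/t3.png');cv2.imwrite('pics/t3c.png',cv2.resize(im[140:290,195:395],None,fx=4,fy=4,interpolation=cv2.INTER_CUBIC))
E
```

```text
time: 7.92
position: [421.8, -11.8, 2.9]
ee_rot: [0.001, -0.015, 1.0, -0.0]
ft_force: [-0.9, 0.1, 1.5]
width: 59.9
grip_force: 0.6
time: 8.93
position: [516.2, -11.5, 1.8]
ee_rot: [0.0, -0.015, 1.0, -0.0]
ft_force: [-1.7, 1.0, 0.5]
width: 59.7
grip_force: 0.8
time: 9.68
position: [582.5, -11.6, 2.0]
ee_rot: [0.0, -0.015, 1.0, -0.0]
ft_force: [-1.9, 1.0, 1.5]
width: 59.7
grip_force: 1.0
```

View pics/t3c.png

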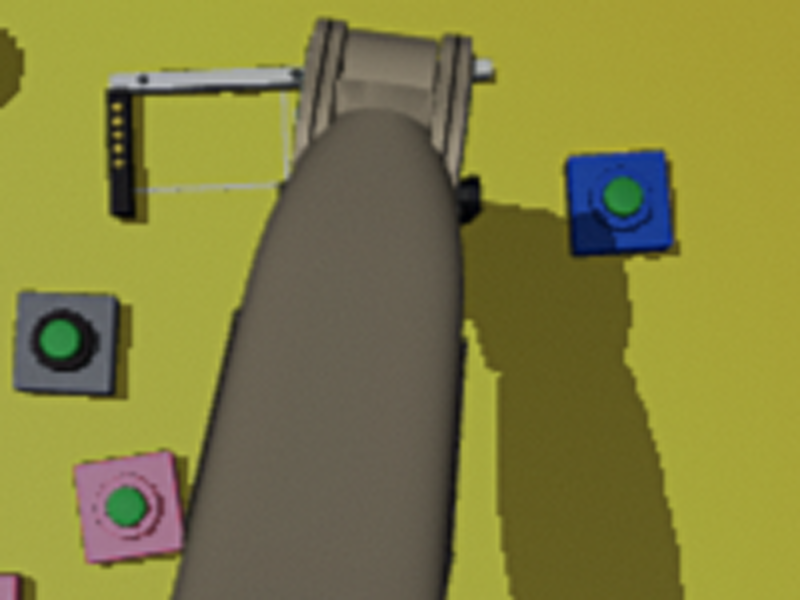

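The arm hides the supply in the top view, but the steady -1.9 N shows it is still being pushed. I'll go gently until the fence answers.

```bash
python3 -m creep '0.2 0 0 0 0 0 -0.4;0.15 0 0 0 0 0 -0.4;0.1 0 0 0 0 0 -0.4';python3 -m creep '0.1 0 0 0 0 0 -0.4;0 0 0 0 0 0 -0.4';python3 -m creep '0.1 0 0 0 0 0 -0.4;0 0 0 0 0 0 -0.4'
```

```text
time: 10.1
position: [595.0, -11.5, 1.8]
ee_rot: [-0.0, -0.015, 1.0, -0.0]
ft_force: [-0.2, -0.6, 0.6]
width: 60.1
grip_force: 0.7
time: 10.35
position: [598.4, -11.5, 1.9]
ee_rot: [0.0, -0.015, 1.0, -0.0]
ft_force: [-0.4, 0.4, 0.3]
width: 59.8
grip_force: 0.1
time: 10.6
position: [600.6, -11.5, 1.8]
ee_rot: [-0.0, -0.015, 1.0, -0.0]
ft_force: [-1.2, 0.0, 2.0]
width: 59.8
grip_force: 1.1
```

```bash
python3 -m creep '0.1 0 0 0 0 0 -0.4;0 0 0 0 0 0 -0.4';python3 -m creep '0.1 0 0 0 0 0 -0.4;0 0 0 0 0 0 -0.4';python3 -m creep '0.1 0 0 0 0 0 -0.4;0 0 0 0 0 0 -0.4'
```

```text
time: 10.85
position: [600.7, -11.3, 1.3]
ee_rot: [-0.003, -0.016, 1.0, 0.0]
ft_force: [-7.1, -1.1, 5.6]
width: 60.0
grip_force: 3.7
time: 11.1
position: [600.7, -11.1, 0.7]
ee_rot: [-0.006, -0.016, 1.0, 0.0]
ft_force: [-11.6, -0.7, 7.7]
width: 59.7
grip_force: 6.0
time: 11.35
position: [600.8, -11.0, 0.3]
ee_rot: [-0.009, -0.016, 1.0, 0.0]
ft_force: [-17.0, -1.6, 11.7]
width: 60.1
grip_force: 8.6
```

Fence contact is confirmed: the tool stalls at x=600.7, with the force rising to 17 N on both fingers. Backing off and moving behind the -y end.

```bash
python3 -m creep '-0.5 0 0 0 0 0 -0.4;-0.3 0 0.3 0 0 0 -0.4;0 0 1 0 0 0 -0.4;0 0 1 0 0 0 -0.4;0 0 1 0 0 0 0.3;0 0 0.7 0 0 -1 0.3;0.2 -0.4 0 0 0 -1 0.3;0.2 -0.4 0 0 0 -1 0.3';python3 -m creep '0.2 -0.4 0 0 0 -1 0.3;0.2 -0.4 0 0 0 -1 0.3;0.2 -0.4 0 0 0 -1 0.3;0.2 -0.4 0 0 0 -1 0.3;0.2 -0.4 0 0 0 -1 0.3;0.2 -0.4 0 0 0 -1 0.3;0 0 0 0 0 0 0.3;0 0 0 0 0 0 0.3'; python3 - <<'E'
from h import *
f=grab('top','t4.png');im=cv2.imread('pics/t4.png');cv2.imwrite('pics/t4c.png',cv2.resize(im[140:290,195:395],None,fx=4,fy=4,interpolation=cv2.INTER_CUBIC))
E
```

```text
time: 12.35
position: [599.6, -35.8, 123.8]
ee_rot: [0.002, 0.247, 0.969, 0.0]
ft_force: [-0.1, -0.5, -0.0]
width: 29.9
grip_force: 0.0
time: 13.35
position: [634.0, -107.2, 122.3]
ee_rot: [0.0, 0.695, 0.719, 0.0]
ft_force: [0.2, 0.6, 0.1]
width: 29.7
grip_force: 0.0
```

View pics/t4c.png

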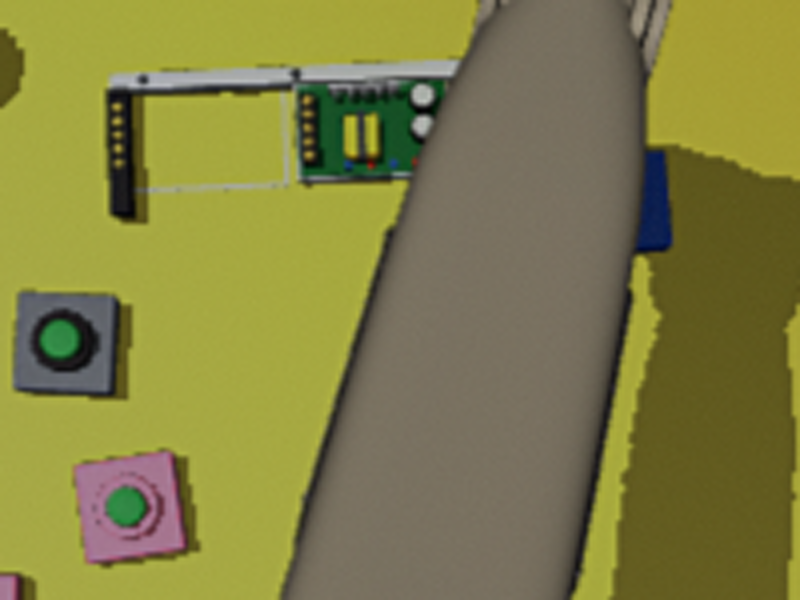

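The supply lies flush along the fence, terminal end at crop (298,85–180), about 117 mm from the end stop. Descending and pushing +y along the fence.

```bash
python3 -m creep '0 0 -0.9 0 0 0 0.3;0 0 -0.9 0 0 0 0.3;0 0 -0.9 0 0 0 0.3;0 0 -0.8 0 0 0 0.3;0 0 -0.4 0 0 0 0.3;0 0.4 0 0 0 0 0.3;0 0.4 0 0 0 0 0.3;0 0.3 0 0 0 0 0.3';python3 -m creep '-0.01 0.4 0 0 0 0 0.3;-0.01 0.4 0 0 0 0 0.3;-0.01 0.4 0 0 0 0 0.3;-0.01 0.4 0 0 0 0 0.3;-0.01 0.4 0 0 0 0 0.3;-0.01 0.4 0 0 0 0 0.3;-0.01 0.4 0 0 0 0 0.3;-0.01 0.4 0 0 0 0 0.3';python3 -m creep '-0.01 0.3 0 0 0 0 0.3;-0.01 0.2 0 0 0 0 0.3;0 0.1 0 0 0 0 0.3;0 0 0 0 0 0 0.3'
```

```text
time: 14.4
position: [634.8, -73.4, 6.1]
ee_rot: [0.001, 0.696, 0.718, 0.001]
ft_force: [0.6, -0.1, -0.1]
width: 30.2
grip_force: 0.1
time: 15.4
position: [631.2, 22.3, 4.7]
ee_rot: [-0.0, 0.696, 0.718, -0.0]
ft_force: [-1.4, -2.6, 1.3]
width: 29.7
grip_force: 1.3
time: 15.9
position: [630.8, 40.2, 4.7]
ee_rot: [-0.0, 0.696, 0.718, 0.001]
ft_force: [-1.1, -0.4, -0.8]
width: 29.9
grip_force: 0.0
```

```bash
python3 -m creep '0 0.1 0 0 0 0 0.3;0 0 0 0 0 0 0.3';python3 -m creep '0 0.1 0 0 0 0 0.3;0 0 0 0 0 0 0.3';python3 -m creep '0 0.1 0 0 0 0 0.3;0 0 0 0 0 0 0.3';python3 -m creep '0 0.1 0 0 0 0 0.3;0 0 0 0 0 0 0.3'
```

```text
time: 16.15
position: [630.7, 42.7, 4.6]
ee_rot: [-0.0, 0.696, 0.718, 0.0]
ft_force: [-0.4, -0.5, 1.0]
width: 30.0
grip_force: 0.4
time: 16.4
position: [630.8, 44.4, 4.7]
ee_rot: [0.001, 0.696, 0.718, -0.001]
ft_force: [-1.2, -5.9, -0.5]
width: 29.8
grip_force: 2.5
time: 16.65
position: [630.8, 44.5, 4.8]
ee_rot: [0.003, 0.697, 0.717, -0.003]
ft_force: [-0.4, -10.9, -0.4]
width: 29.5
grip_force: 6.0
time: 16.9
position: [630.9, 44.6, 4.8]
ee_rot: [0.005, 0.697, 0.717, -0.006]
ft_force: [-0.8, -18.6, -0.0]
width: 30.0
grip_force: 9.3
```

The end stop is reached at tool y=44.5, as predicted (44), with 18 N on both fingers. One final light +x seating against the fence follows.

```bash
python3 -m creep '0 -0.5 0 0 0 0 0.3;0 -0.4 0.3 0 0 0 0.3;0 0 1 0 0 0 0.3;0 0 1 0 0 0 -0.05;0 0 1 0 0 0 -0.05;-0.2 0.2 0.7 0 0 1 -0.05;-0.2 0.2 0 0 0 1 -0.05;-0.3 0.3 0 0 0 1 -0.05';python3 -m creep '-0.3 0.3 0 0 0 1 -0.05;-0.3 0.3 0 0 0 1 -0.05;-0.3 0.3 0 0 0 1 -0.05;-0.3 0.3 0 0 0 1 -0.05;-0.3 0.3 0 0 0 1 -0.05;0 0.15 0 0 0 1 -0.05;0 0 0 0 0 0 -0.05;0 0 0 0 0 0 -0.05';python3 -m creep '0 0 -0.9 0 0 0 -0.05;0 0 -0.9 0 0 0 -0.05;0 0 -0.9 0 0 0 -0.05;0 0 -0.8 0 0 0 -0.05;0 0 -0.4 0 0 0 -0.05;0.3 0 0 0 0 0 -0.05;0.3 0 0 0 0 0 -0.05;0 0 0 0 0 0 -0.05'
```

```text
time: 17.9
position: [610.5, 46.0, 126.3]
ee_rot: [0.001, 0.484, 0.875, 0.001]
ft_force: [0.3, -0.1, -0.5]
width: 44.6
grip_force: 0.0
time: 18.9
position: [565.1, 95.1, 125.3]
ee_rot: [0.0, -0.014, 1.0, 0.0]
ft_force: [-0.8, -0.1, -0.3]
width: 44.8
grip_force: 0.0
time: 19.9
position: [585.6, 95.1, 9.3]
ee_rot: [0.002, -0.015, 1.0, 0.0]
ft_force: [0.8, 0.3, 0.1]
width: 45.0
grip_force: 0.0
```

```bash
python3 -m creep '0 0 -0.2 0 0 0 -0.05;0.2 0 0 0 0 0 -0.05;0.1 0 0 0 0 0 -0.05;0 0 0 0 0 0 -0.05';python3 -m creep '0.1 0 0 0 0 0 -0.05;0 0 0 0 0 0 -0.05';python3 -m creep '0.1 0 0 0 0 0 -0.05;0 0 0 0 0 0 -0.05';python3 -m creep '0.1 0 0 0 0 0 -0.05;0 0 0 0 0 0 -0.05'
```

```text
time: 20.4
position: [592.3, 95.1, 2.0]
ee_rot: [0.0, -0.015, 1.0, 0.0]
ft_force: [-0.4, -0.3, 0.5]
width: 45.0
grip_force: 0.0
time: 20.65
position: [595.2, 95.0, 1.9]
ee_rot: [0.0, -0.015, 1.0, 0.0]
ft_force: [0.6, -0.1, -0.3]
width: 45.0
grip_force: 0.0
time: 20.9
position: [596.4, 95.0, 1.5]
ee_rot: [-0.001, -0.015, 1.0, -0.0]
ft_force: [-4.6, -0.6, 2.4]
width: 44.8
grip_force: 1.8
time: 21.15
position: [596.5, 95.2, 0.9]
ee_rot: [-0.004, -0.016, 1.0, 0.0]
ft_force: [-9.3, -0.3, 5.8]
width: 44.6
grip_force: 4.4
```

It stalls at x=596.5 (predicted 597), so it is seated. Retreat, close the fingers, and go over the green button, checking the supply on the way.

```bash
python3 -m creep '-0.5 0 0 0 0 0 -0.05;-0.5 0 0.2 0 0 0 -0.05;0 0 1 0 0 0 -0.05;0 0 1 0 0 0 0.5;0 0 1 0 0 0 1;0 0 1 0 0 0 1;-0.7 0.9 0 0 0 0 1;-0.7 0.9 0 0 0 0 1';python3 -m creep '-0.7 0.9 0 0 0 0 1;-0.6 0.9 0 0 0 0 1;0 0.3 0 0 0 0 1;0 0 0 0 0 0 1;0 0 0 0 0 0 1'; python3 - <<'E'
from h import *
f=grab('top','t5.png');im=cv2.imread('pics/t5.png');cv2.imwrite('pics/t5c.png',cv2.resize(im[140:260,155:315],None,fx=5,fy=5,interpolation=cv2.INTER_CUBIC))
E
```

```text
time: 22.15
position: [529.0, 149.4, 129.2]
ee_rot: [0.002, -0.015, 1.0, 0.0]
ft_force: [0.1, 1.0, -0.5]
width: 0.4
grip_force: 0.0
time: 22.78
position: [490.7, 211.4, 128.0]
ee_rot: [0.0, -0.015, 1.0, -0.0]
ft_force: [0.1, 0.1, -0.2]
width: 0.1
grip_force: 0.0
```

View pics/t5c.png

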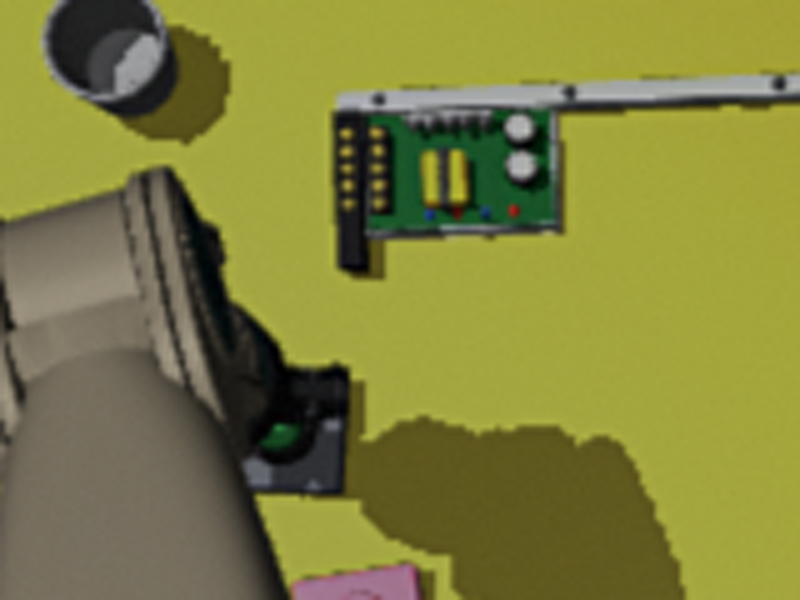

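The supply is home: flush on the fence at crop y≈105 and against the end stop at crop x≈365, with an even gap and the white lines covered. The fingertip is over the green button at crop (285,430). Pressing.

```bash
python3 -m creep '0 0 -0.8 0 0 0 1;0 0 -0.8 0 0 0 1;0 0 -0.8 0 0 0 1;0 0 -0.2 0 0 0 1;0 0 0 0 0 0 1';python3 -m creep '0 0 -0.1 0 0 0 1;0 0 -0.1 0 0 0 1;0 0 0 0 0 0 1';python3 -m creep '0 0 -0.1 0 0 0 1;0 0 0 0 0 0 1';python3 -m creep '0 0 -0.1 0 0 0 1;0 0 0 0 0 0 1'
```

```text
time: 23.45
position: [489.7, 211.3, 49.9]
ee_rot: [-0.001, -0.015, 1.0, -0.0]
ft_force: [-2.2, -0.5, 3.3]
width: -0.5
grip_force: 1.3
time: 23.82
position: [490.8, 212.0, 45.9]
ee_rot: [0.001, -0.015, 1.0, -0.0]
ft_force: [-3.8, -3.2, 12.5]
width: 0.2
grip_force: 6.3
time: 24.08
position: [490.9, 212.1, 45.6]
ee_rot: [0.001, -0.015, 1.0, -0.0]
ft_force: [-11.1, -5.7, 31.8]
width: -0.1
grip_force: 15.5
time: 24.32
position: [491.0, 212.1, 45.2]
ee_rot: [0.001, -0.016, 1.0, -0.0]
ft_force: [-16.0, -6.4, 50.1]
width: -0.1
grip_force: 24.6
```

```bash
python3 - <<'E'
from h import *
f=grab('side','s6.png');im=cv2.imread('pics/s6.png');p=proj(f,(490,211,45)).astype(int);print(p,ctrl.observe()['moment'])
y,x=p[1],p[0];cv2.imwrite('pics/s6c.png',cv2.resize(im[y-50:y+35,x-55:x+55],None,fx=7,fy=7,interpolation=cv2.INTER_CUBIC))
E
```

```text
[243 198] [-1.48605506  3.59513472 -0.04190199]
```

View pics/s6c.png

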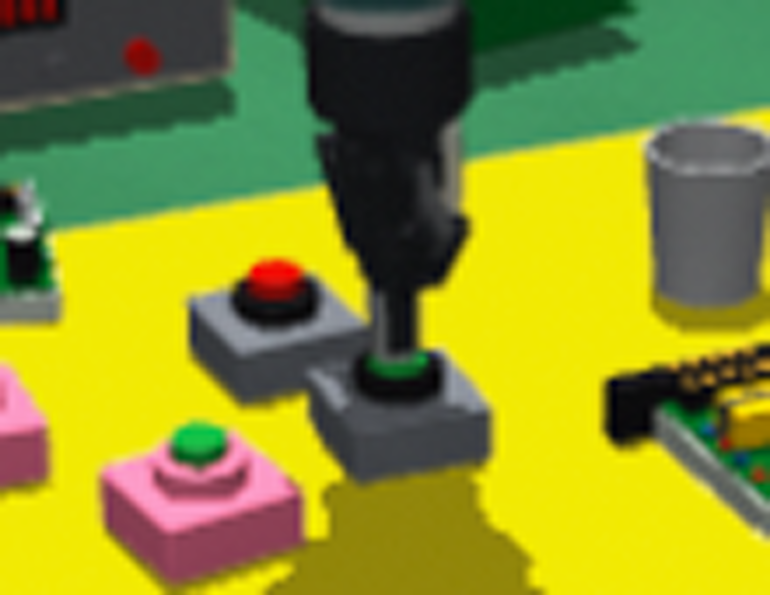

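```bash
python3 -m creep '0 0 0.6 0 0 0 1;0 0 0 0 0 0 1';python3 -m creep '0 0 -0.1 0 0 0 1;0 0 0 0 0 0 1';python3 -m creep '0 0 -0.07 0 0 0 1;0 0 0 0 0 0 1';python3 -m creep '0 0 -0.05 0 0 0 1;0 0 0 0 0 0 1';python3 -m creep '0 0 -0.05 0 0 0 1;0 0 0 0 0 0 1'
```

```text
time: 24.62
position: [492.2, 213.0, 57.9]
ee_rot: [0.003, -0.016, 1.0, 0.001]
ft_force: [-0.4, -0.1, 0.0]
width: 0.4
grip_force: 0.0
time: 24.88
position: [489.3, 212.0, 51.7]
ee_rot: [-0.001, -0.015, 1.0, -0.0]
ft_force: [0.1, -0.3, 1.6]
width: 0.1
grip_force: 0.8
time: 25.12
position: [489.3, 212.0, 50.1]
ee_rot: [-0.001, -0.015, 1.0, -0.0]
ft_force: [-0.4, -0.7, 2.7]
width: -0.3
grip_force: 1.2
time: 25.38
position: [489.4, 212.0, 49.0]
ee_rot: [-0.0, -0.015, 1.0, -0.0]
ft_force: [-1.6, -0.6, 2.9]
width: 0.4
grip_force: 1.5
time: 25.62
position: [489.5, 212.0, 47.6]
ee_rot: [-0.0, -0.015, 1.0, -0.0]
ft_force: [-2.2, 0.1, 4.3]
width: -0.5
grip_force: 1.9
```

The image shows the fingertip squarely on the green cap, now sunk to its collar at crop (398,365), with red untouched. The spring profile (1.6 N at 51.7 mm to 4.3 N at 47.6 mm, then a hard stop at 45.7 mm) matches 6 mm of travel at about 5 N. I'll finish this press to the stop and release.

```bash
python3 -m creep '0 0 -0.07 0 0 0 1;0 0 -0.07 0 0 0 1;0 0 0 0 0 0 1;0 0 0 0 0 0 1';python3 -m creep '0 0 0.3 0 0 0 1;0 0 0.5 0 0 0 1;0 0 0.8 0 0 0 1;0 0 0.8 0 0 0 1;0 0 0.8 0 0 0 1;-0.5 -0.5 0 0 0 0 1;-0.5 -0.9 0 0 0 0 1;-0.5 -0.9 0 0 0 0 1';python3 -m creep '-0.5 -0.9 0 0 0 0 1;0 -0.9 0 0 0 0 1;0 -0.9 0 0 0 0 1;0 -0.9 0 0 0 0 1;0 -0.9 0 0 0 0 1;0 -0.9 0 0 0 0 1;0 0 0 0 0 0 1;0 0 0 0 0 0 1'; python3 - <<'E'
from h import *
f=grab('top','t7.png');im=cv2.imread('pics/t7.png');cv2.imwrite('pics/t7c.png',cv2.resize(im[130:290,155:315],None,fx=3.7,fy=3.7,interpolation=cv2.INTER_CUBIC))
E
```

```text
time: 26.12
position: [489.6, 212.1, 45.8]
ee_rot: [-0.0, -0.015, 1.0, -0.0]
ft_force: [-9.1, -2.5, 19.9]
width: 0.2
grip_force: 10.2
time: 27.12
position: [445.0, 142.4, 140.0]
ee_rot: [0.001, -0.016, 1.0, -0.0]
ft_force: [0.6, -0.6, 0.8]
width: -0.3
grip_force: 0.0
time: 28.12
position: [430.0, -18.7, 139.6]
ee_rot: [0.0, -0.015, 1.0, 0.0]
ft_force: [-0.1, -0.5, -0.5]
width: -0.0
grip_force: 0.0
```

View pics/t7c.png

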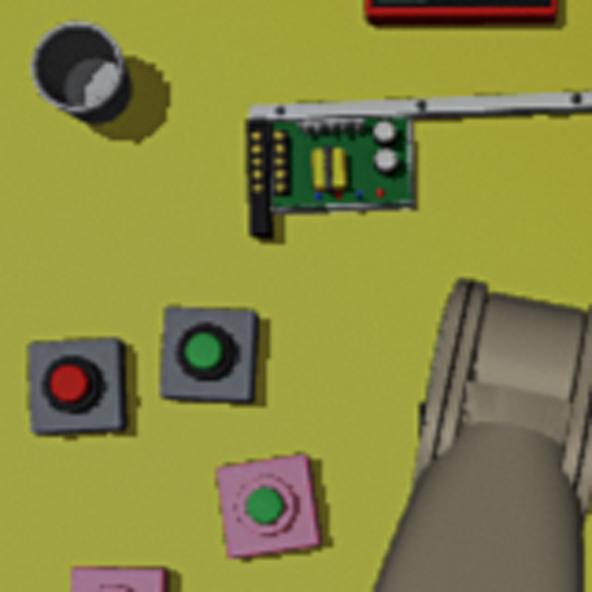

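The supply sits square in the corner at crop (340,160), the green button is back up at (205,350), red is untouched, and the arm is clear.

```bash
python3 -c "
from bench import ctrl
print(ctrl.sign_off())"
```

```text
the job is handed in; nothing more can be done
None
```

The supply with the yellow transformer is square and flush in the stop's corner, the green button was pressed fully down (twice, the second time to check its travel) and let go, and the job was handed in with the arm clear and nothing else touched; no verdict came back.

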